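Transfer the press punches to the regrind carrier in station order

ROBOT

A 6-joint arm with a two-finger parallel gripper is mounted at the origin on the work surface. World frame = base frame: x ahead of the robot, y to its left, z up, the work surface at z = 0. Lengths are in mm, angles in rad, forces in N, time in s.
With the tool pointing down it reaches from about 300 to 850 mm from the base axis. Payload 4.2 kg.
Tool frame: the origin (TCP) lies midway between the tips of the shut fingers; the grasp point (between the pads) lies 19 mm behind it; z points along the fingers, y is the direction in which the jaws open and shut (so a half turn about z gives the same grasp; the last joint's range is limited). The gripper opens to 91 mm and grips with 3 to 60 N. Pads are 32 mm wide; open, the fingers measure 118 mm over their backs; the gripper's body (76 mm by 178 mm) begins 60 mm behind the grasp point.
Start: joints at [-1.344, 0.32, 1.565, -0, 1.257, -0.02], TCP at [140.476, -557.593, 213.976] pointing down, gripper open.
Joint ranges: [-3.11, 3.11], [-0.84, 2.01], [0.21, 2.61], [-1.34, 4.49], [0.05, 2.63], [-2.56, 2.56]. Speed limits (rad/s): [2.57, 2.57, 3.14, 3.14, 3.14, 3.14].

INTERFACE

Orientations are given as a rotation vector (axis times angle).
In Python, from plant import * gives the robot as it stands.
- The arm moves only by the shell command python3 -m jog 'ROWS' [FORCE]. ROWS is JSON, a list of rows, each a list of 3 entries, a list of its own where there are three numbers: the closure, from -1 (fully open) to 1 (shut), then the shift along the tool's x, y, z in m, then the turn about the tool's z in degrees. A call has 1 to 12 rows; each row shifts and turns the pose as measured when the row begins, along the tool's axes as they then stand; what a row does not reach is not made up. A row lasts 1/10 s, in which the tool goes at most 50 mm and 8.59 degrees, less where a joint would pass 70% of its speed; a pose out of reach is approached as far as the arm can. A call is refused whole if a number of a shift passes 0.05 or a number of a turn 8.59, either way. A call with a gripper value outside its range is refused whole. The fingers move at their own pace and stop on an object; FORCE is the grip in N (left out, the last holds). Time passes only in rows, so rows that do not move let the fingers close. It gives the time, the measured TCP pose, the force and the opening at its end, in the units of the state.
- sense(): the state, without advancing time (a new reading comes with each control period).
- camera(name): name is "scene" or "top" or "wrist"; returns (picture, depth): 420x560x3 uint8, blue, green, red; 420x560 float32, mm along the optical axis (not along the pixel's ray), 0 where there is no reading.
- calibration(name): a dict with "intrinsics" (3x3 intrinsics, pixels), "D" ([k1, k2, p1, p2, k3] as OpenCV has them; the pictures are not rectified), "R" (3x3) and "t" (3): a world point X has camera coordinates R X + t. Camera axes: x right, y down, z forward; pixel columns grow to the right and rows downward; lengths in mm; the calibration is good to about 2 mm. A picture is of the moment at which its call begins: read the wrist's pose just before it. calibration takes no time and is no camera call; for the wrist camera it gives the pose at the moment of the call.
- sign_off(): hands the job in, once; it reports no verdict.
Trained networks look in the newest picture that a camera, given by its name, has taken for a name from the list of things; names that differ only in an ending like _2 or _b are one class to them, and where a whole thing is asked for, a point or a joint stands for the part that bears it (a point fixed in the world has none). Each returns a list of dicts, best first, with "conf" (0 to 1); they miss things now and then, are a little off and sometimes report something else, mostly with a low value. They report only what shows in the picture. A call takes as long as a camera call. They do not tell look-alikes from the thing itself.
- search_frame(camera, name): "extent" ([left, top, width, height] in pixels, round what is visible of it).
- place_of(camera, name): "uv" ([column, row] in pixels: a listed point, or the origin of a listed thing).
The state is a dict: "clock": time; "joints": joint angles; "dq": joint speeds; "joint_torque": joint torques, N m; "tool_pos": TCP position; "ee_rot": TCP orientation; "ft_force": force on the tool from outside, world axes, zero at the start; "torque": the same for the moment, N m; "width": finger opening in mm.
Only numpy, scipy, OpenCV 4.12 (cv2) and the standard library are available. Lean on these libraries where they do the work, as an engineer would, in place of code of your own. Each camera call takes 0.05 s, during which the arm holds its last target. There are 200 camera calls.

TASK

The four press punches go off for regrinding: move them one by one from the white rack into the pockets of the sheet-metal carrier, in the same left-to-right order in which they stand now, so that each can later go back in front of its own die. Set each down gently, tip up and fully home in its pocket, without knocking the punches together, and leave the dies in their places in the rack.

Things in the scene. Friction and masses are not known exactly. Their poses are not given: they have to be found in the camera images.
- punch_round_centre (a point): Steel press punch standing upright: a plain round body of 32 mm diameter, 66 mm high, and on top of it a slim round tip, 14 mm diameter, 20 mm high; 86 mm high in all, about 0.45 kg. The point is its centre: on its axis, 43 mm above its foot; z points up to the tip. Loose, in one of the white rack's four front pockets; its yaw is arbitrary and does not matter.
- punch_slot_centre (a point): Steel press punch standing upright: a plain round body of 32 mm diameter, 66 mm high, and on top of it a slot-shaped (obround) tip, 29 x 9 mm, 20 mm high; 86 mm high in all, about 0.45 kg. The point is its centre: on its axis, 43 mm above its foot; z points up to the tip. Loose, in one of the white rack's four front pockets; its yaw is arbitrary and does not matter.
- punch_square_centre (a point): Steel press punch standing upright: a plain round body of 32 mm diameter, 66 mm high, and on top of it a square tip, 20 x 20 mm, 20 mm high; 86 mm high in all, about 0.45 kg. The point is its centre: on its axis, 43 mm above its foot; z points up to the tip. Loose, in one of the white rack's four front pockets; its yaw is arbitrary and does not matter.
- punch_large_centre (a point): Steel press punch standing upright: a plain round body of 32 mm diameter, 66 mm high, and on top of it a broad round tip, 29 mm diameter, 20 mm high; 86 mm high in all, about 0.45 kg. The point is its centre: on its axis, 43 mm above its foot; z points up to the tip. Loose, in one of the white rack's four front pockets; its yaw is arbitrary and does not matter.
- die_round: The die that belongs to punch_round: a steel disc of 48 mm diameter, 30 mm high, with a small round opening, 15 mm, in its top. Loose in the white rack's back row, straight behind its punch, 6 mm of it standing above the rack. Origin: centre of its underside, z up. It stays where it is.
- die_slot: The die that belongs to punch_slot: a steel disc of 48 mm diameter, 30 mm high, with a slot-shaped opening, 30 x 10 mm, in its top. Loose in the white rack's back row, straight behind its punch, 6 mm of it standing above the rack. Origin: centre of its underside, z up. It stays where it is.
- die_square: The die that belongs to punch_square: a steel disc of 48 mm diameter, 30 mm high, with a square opening, 21 mm, in its top. Loose in the white rack's back row, straight behind its punch, 6 mm of it standing above the rack. Origin: centre of its underside, z up. It stays where it is.
- die_large: The die that belongs to punch_large: a steel disc of 48 mm diameter, 30 mm high, with a broad round opening, 30 mm, in its top. Loose in the white rack's back row, straight behind its punch, 6 mm of it standing above the rack. Origin: centre of its underside, z up. It stays where it is.
- source_rack: White plastic rack, fixed, 150 x 268 x 30 mm high (ends 34). Origin: centre of underside; +y: left end of the rows seen from the robot; x: away from the robot, from punch row to die row; turned up to 0.3 rad. Punch pockets, 46 mm wide, 20 deep, floor 10 mm above the bench: x = -38 mm, y = +96, +32, -32, -96 mm. Die pockets: x = +38 mm, same y. Left or right half of the bench.
- carrier: Sheet-metal carrier, fixed, 90 x 310 mm, beside the rack. Grey plastic block with one row of four empty pockets, 46 mm wide, 20 deep, at x = 0, y = +96, +32, -32, -96 mm; floor 12, block top 32 mm above the bench; a seated punch's centre is 55 mm up. End tabs 56 mm high at y = +-153 mm. Origin: centre of underside; +y: left end seen from the robot; x: away from it; turned up to 0.3 rad.
Not all that is in view belongs to the job. What is shaped like the part that bears punch_square_centre but purple or turquoise is not meant.

How it is judged:
By the outcome, as a careful person would: the job done as asked, in the order asked, and still so for the second after the job is handed in, with the robot touching nothing.
It also fails if it takes over 125 s, if anything falls off the work surface, if the arm or the gripper's body presses on something with over 40 N, if the wrist force passes 120 N, or if a joint passes its speed limit or range.

## Working session

There is one attempt and no reset: what is moved stays moved. The work goes in short steps, Python scripts to look and compute and a shell command to move; the robot and the scene stay as the last step left them, time stands still between calls to the robot, and variables do not carry over. Pictures are saved under pics/ and viewed, on a budget of 14 in all, crops included, one or two more only if the job needs it, and the job is handed in when it is done.

```bash
mkdir -p pics; ls; cat > h.py <<'E'
from plant import *
import numpy as np, cv2
from scipy.spatial.transform import Rotation as Rn
def ray(c,uv):
    K=np.array(c["intrinsics"]);D=np.array(c["D"]);R=np.array(c["R"]);t=np.array(c["t"]).ravel()
    p=cv2.undistortPoints(np.array([[uv]],float),K,D).ravel()
    return -R.T@t, R.T@np.array([p[0],p[1],1.])
def atz(c,uv,z):
    o,d=ray(c,uv); return o+d*(z-o[2])/d[2]
def proj(c,X):
    r,_=cv2.Rodrigues(np.array(c["R"])); return cv2.projectPoints(np.array(X,float).reshape(-1,1,3),r,np.array(c["t"],float),np.array(c["intrinsics"]),np.array(c["D"]))[0].reshape(-1,2)
E
python3 - <<'E'
from h import *
for n in ("scene","top"):
    im,d=camera(n); cv2.imwrite(f"pics/{n}0.png",im); np.save(f"pics/{n}0d.npy",d)
    c=calibration(n)
    for th in ["punch_round_centre","punch_slot_centre","punch_square_centre","punch_large_centre","die_round","die_slot","die_square","die_large","source_rack","carrier"]:
        z=53 if "punch" in th else 10 if "die" in th else 0
        for r in place_of(n,th)[:3]:
            print(n,th,np.round(r["uv"]),round(r["conf"],2),np.round(atz(c,r["uv"],z)[:2]))
print(sense())
E
```

```text
pics
scene punch_round_centre [122. 268.] 0.87 [ 503. -323.]
scene punch_slot_centre [186. 241.] 0.95 [ 484. -194.]
scene punch_square_centre [212. 197.] 0.96 [365. -99.]
scene punch_square_centre [239. 202.] 0.77 [411. -53.]
scene punch_large_centre [152. 252.] 0.83 [ 484. -262.]
scene punch_large_centre [231. 267.] 0.23 [ 587. -140.]
scene die_round [139. 312.] 0.9 [ 579. -315.]
scene die_slot [201. 280.] 0.7 [ 552. -191.]
scene die_slot [211. 230.] 0.17 [ 422. -124.]
scene die_square [230. 268.] 0.88 [ 547. -129.]
scene die_large [173. 292.] 0.64 [ 558. -248.]
scene source_rack [178. 277.] 0.95 [ 516. -228.]
scene carrier [377. 233.] 0.55 [581. 199.]
top punch_round_centre [408. 184.] 0.7 [ 550. -287.]
top punch_round_centre [431. 209.] 0.61 [ 496. -334.]
top punch_slot_centre [370. 218.] 0.7 [ 477. -200.]
top punch_square_centre [322. 279.] 0.82 [348. -97.]
top punch_square_centre [298. 256.] 0.73 [396. -48.]
top punch_square_centre [339. 218.] 0.5 [ 476. -135.]
top punch_large_centre [394. 215.] 0.64 [ 482. -252.]
top die_round [409. 186.] 0.75 [ 554. -304.]
top die_slot [358. 1
[... 274 characters left out ...]
] 0.8 [577. 202.]
{'clock': 1.1, 'joints': array([-1.34395637e+00,  3.19568905e-01,  1.56448841e+00, -2.86565156e-05,
        1.25738164e+00, -2.00183615e-02]), 'dq': array([-1.59263403e-03, -9.10258595e-04, -1.62336196e-03, -3.70106422e-04,
       -8.01052816e-05, -1.90989146e-04]), 'joint_torque': array([ 4.69909028e-04, -4.12357843e+01, -2.32231253e+01,  7.30027794e-02,
        3.80141032e-02,  6.60730095e-06]), 'tool_pos': array([ 140.49356587, -557.59798831,  213.99832954]), 'ee_rot': array([ 3.11753610e+00,  3.86774911e-01, -1.76696856e-05]), 'ft_force': array([-0.70945854, -0.2683237 , -0.06370628]), 'torque': array([ 0.03810171, -0.06165987, -0.02416256]), 'width': 91.26938369051793}
```

View pictures.

View pics/scene0.png

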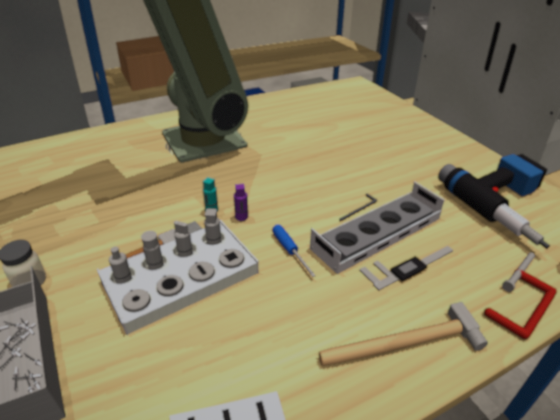

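View pics/top0.png

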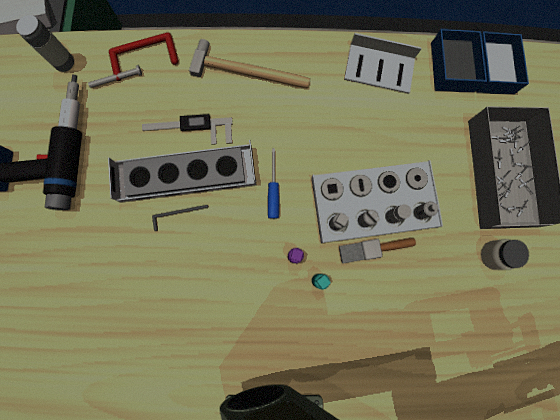

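```bash
cat >> h.py <<'E'
def cloud(n,d):
    c=calibration(n);K=np.array(c["intrinsics"]);R=np.array(c["R"]);t=np.array(c["t"]).ravel()
    v,u=np.mgrid[:d.shape[0],:d.shape[1]]
    p=cv2.undistortPoints(np.stack([u.ravel(),v.ravel()],1).astype(float)[:,None],K,np.array(c["D"])).reshape(-1,2)
    X=np.c_[p,np.ones(len(p))]*d.reshape(-1,1)
    return ((X-t)@R).reshape(*d.shape,3)
def ang(s): # world angle of tool x
    return Rn.from_rotvec(s["ee_rot"]).as_matrix()
def rows(pos,a,n=None,step=45):
    """rows to go to TCP pos with tool-x world angle a (tool down)"""
    s=sense(); M=ang(s); a0=np.arctan2(M[1,0],M[0,0]); p=np.array(s["tool_pos"]); tgt=np.array(pos,float)
    da=(a-a0+np.pi)%(2*np.pi)-np.pi
    k=n or int(max(np.ceil(np.linalg.norm(tgt-p)/step),np.ceil(abs(np.degrees(da))/8.4),1))
    out=[]
    for i in range(k):
        b=a0+da*i/k; w=(tgt-p)/k
        out.append([[round(float(x)/1000,4) for x in (w[0]*np.cos(b)+w[1]*np.sin(b), w[0]*np.sin(b)-w[1]*np.cos(b), -w[2])], round(float(-np.degrees(da)/k),2)])
    print("tilt",np.round(M[:,2],4),"a0",round(a0,4),"p",np.round(p,1),"k",k)
    for r in out: print(r)
E
python3 - <<'E'
from h import *
im=cv2.imread("pics/top0.png");d=np.load("pics/top0d.npy");W=cloud("top",d)
bench=W[300:320,100:200,2];print("bench z",np.median(bench[d[300:320,100:200]>0]))
for nm,(u0,u1,v0,v1),(za,zb) in [("rack",(300,450,155,250),(22,42)),("carrier",(105,265,140,205),(24,62))]:
    S=W[v0:v1,u0:u1].reshape(-1,3);ok=(S[:,2]>za)&(S[:,2]<zb)
    print(nm,ok.sum(),"medz",np.median(S[ok,2]),cv2.minAreaRect(S[ok,:2].astype(np.float32)))
g=cv2.cvtColor(im,cv2.COLOR_BGR2GRAY)
m=(g<55).astype(np.uint8);c=calibration("top")
n,l,st,ce=cv2.connectedComponentsWithStats(m)
for i in range(1,n):
    if 100<ce[i][0]<265 and 140<ce[i][1]<205 and st[i][4]>60: print(st[i],np.round(ce[i],1),np.round(atz(c,ce[i],32),1))
# tips of punches & die tops by depth
S=W[155:250,300:450]; hi=(S[...,2]>80)&(S[...,2]<110)
n,l,st,ce=cv2.connectedComponentsWithStats(hi.astype(np.uint8))
for i in range(1,n):
    if st[i][4]>8: print("tip",st[i][4],np.round(np.median(S[l==i],0),1))
E
```

```text
bench z 0.7776393666804535
rack 6681 medz 31.232708087539685 ((503.28533935546875, -225.41651916503906), (178.53041076660156, 271.2270202636719), 7.958010673522949)
carrier 3736 medz 32.281705831119496 ((578.8499145507812, 202.77996826171875), (91.93655395507812, 311.0597229003906), 7.632842063903809)
[216 156  21  20 342] [226.  165.4] [592. 108.  32.]
[109 159  14  41 331] [114.5 179.3] [559.4 353.4  32. ]
[187 159  21  21 336] [197.1 169.1] [583.2 171.3  32. ]
[158 163  21  21 342] [168.  172.8] [574.7 235.   32. ]
[129 167  21  20 336] [139.2 176.5] [566.  298.5  32. ]
[127 180 118  17 212] [185.9 188.5] [539.8 193.9  32. ]
[119 182 137  20 223] [187.2 192.5] [531.  190.7  32. ]
tip 58 [ 493.2 -321.6   95.7]
tip 205 [ 482.8 -257.3   96.3]
tip 90 [ 474.  -195.1   95.6]
tip 123 [ 466.1 -132.9   96.1]
```

```bash
python3 - <<'E'
from h import *
rows([480,-227,300],1.711,n=11)
E
```

```text
tilt [ 0.e+00 -2.e-04 -1.e+00] a0 0.2469 p [ 140.5 -557.6  214. ] k 11
[[0.0373, -0.0216, -0.0078], -7.63]
[[0.0398, -0.0165, -0.0078], -7.63]
[[0.0416, -0.011, -0.0078], -7.63]
[[0.0427, -0.0054, -0.0078], -7.63]
[[0.0431, 0.0003, -0.0078], -7.63]
[[0.0427, 0.006, -0.0078], -7.63]
[[0.0415, 0.0116, -0.0078], -7.63]
[[0.0396, 0.017, -0.0078], -7.63]
[[0.037, 0.0221, -0.0078], -7.63]
[[0.0337, 0.0268, -0.0078], -7.63]
[[0.0298, 0.0311, -0.0078], -7.63]
```

```bash
python3 -m jog '[[-1,[0.037,-0.022,-0.008],-7.6],[-1,[0.04,-0.0165,-0.008],-7.6],[-1,[0.042,-0.011,-0.008],-7.6],[-1,[0.043,-0.005,-0.008],-7.6],[-1,[0.043,0,-0.008],-7.6],[-1,[0.043,0.006,-0.008],-7.6],[-1,[0.0415,0.0115,-0.008],-7.6],[-1,[0.04,0.017,-0.008],-7.6],[-1,[0.037,0.022,-0.008],-7.6],[-1,[0.034,0.027,-0.008],-7.6],[-1,[0.03,0.031,-0.008],-7.6],[-1,[0,0,0],0]]' 30
python3 - <<'E'
from h import *
im,d=camera("wrist"); cv2.imwrite("pics/w1.png",im); np.save("pics/w1d.npy",d)
c=calibration("wrist");print("cam",-np.array(c["R"]).T@np.array(c["t"]).ravel())
W=cloud("wrist",d);np.save("pics/w1c.npy",W)
hi=(W[...,2]>80)&(W[...,2]<110)
n,l,st,ce=cv2.connectedComponentsWithStats(hi.astype(np.uint8))
for i in range(1,n):
    if st[i][4]>100: print("tip",st[i],np.round(np.median(W[l==i],0),1),np.round(W[l==i].mean(0),1))
for th in ["punch_round_centre","punch_slot_centre","punch_square_centre","punch_large_centre"]:
    for r in place_of("wrist",th)[:2]: print(th,np.round(r["uv"]),round(r["conf"],2),np.round(atz(c,r["uv"],53)))
rows([480,-227,300],1.711)
E
```

```text
clock: 2.3
tool_pos: [485.5, -206.1, 305.2]
ee_rot: [1.996, 2.42, 0.004]
ft_force: [-0.5, -0.5, -0.3]
width: 91.2
cam [ 468.49144657 -130.92292156  475.16060919]
tip [214  19  26  27 403] [395.3 -45.4  85.4] [395.4 -45.4  85.3]
tip [161  60  25  26 377] [343.  -98.   85.6] [343.  -97.9  85.5]
tip [263 115  24  25 291] [ 466.1 -135.7   95.3] [ 466.1 -135.7   95.3]
tip [260 174  22  18 215] [ 472.7 -198.6   95. ] [ 472.7 -198.7   93.9]
tip [257 220  24  26 493] [ 481.5 -259.9   95.2] [ 481.6 -260.3   94.2]
tip [262 273  10  15 124] [ 491.5 -323.6   94.8] [ 491.4 -324.8   92.4]
tip [164 354  40  18 552] [ 393.9 -487.4   84.7] [ 394.3 -487.3   84.5]
tip [226 361  37   8 119] [ 483.2 -471.4   83.2] [ 483.3 -471.6   83. ]
punch_round_centre [267. 267.] 0.55 [ 491. -325.   53.]
punch_round_centre [277. 125.] 0.21 [ 468. -133.   53.]
punch_slot_centre [274. 174.] 0.96 [ 476. -194.   53.]
punch_slot_centre [275. 126.] 0.46 [ 466. -135.   53.]
punch_square_centre [273. 124.] 0.93 [ 463. -133.   53.]
punch_square_centre [186.  82.] 0.88 [ 349. -102.   53.]
punch_large_centre [270. 225.] 0.75 [ 484. -263.   53.]
tilt [ 7.0e-04 -2.1e-03 -1.0e+00] a0 1.7528 p [ 481.2 -210.3  304. ] k 1
[[-0.0162, -0.0042, 0.004], 2.39]
```

View pics/w1.png

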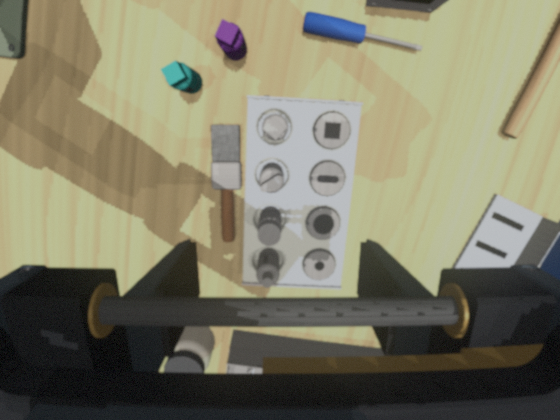

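```bash
python3 -m jog '[[-1,[-0.03,0.002,0],1.2],[-1,[-0.03,0.002,0],1.2],[-1,[0,0,0],0],[-1,[0,0,0],0],[-1,[0,0,0],0]]' 30
python3 - <<'E'
from h import *
c=calibration("wrist")
im,d=camera("wrist")
cr=cv2.resize(im[60:260,200:400],None,fx=3,fy=3,interpolation=cv2.INTER_CUBIC);cv2.imwrite("pics/w2.png",cr)
print("cam",-np.array(c["R"]).T@np.array(c["t"]).ravel())
W=cloud("wrist",d)
hi=(W[...,2]>88)&(W[...,2]<110)
n,l,st,ce=cv2.connectedComponentsWithStats(hi.astype(np.uint8))
for i in range(1,n):
    if st[i][4]>60:
        X=W[l==i]; print("tip",st[i],np.round(np.median(X,0),1),"mid",np.round((X.min(0)+X.max(0))/2,1))
S=W.reshape(-1,3);ok=(S[:,2]>26)&(S[:,2]<40)&(S[:,0]>400)&(S[:,0]<620)&(S[:,1]<-60)&(S[:,1]>-390)
print(cv2.minAreaRect(S[ok,:2].astype(np.float32)))
rows([466,-134,300],1.711)
E
```

```text
clock: 3.05
tool_pos: [490.2, -274.7, 303.4]
ee_rot: [-2.075, -2.357, 0.003]
ft_force: [-0.1, 0.2, -0.0]
width: 91.2
cam [ 480.49232418 -197.4417872   474.0071036 ]
tip [263  50  25  27 369] [ 468.  -134.2   96. ] mid [ 467.9 -134.    93.7]
tip [264 115  22  18 181] [ 475.7 -197.3   95.9] mid [ 475.4 -197.4   96. ]
tip [263 167  25  26 499] [ 484.3 -259.6   95.8] mid [ 484.2 -260.2   93.7]
tip [271 226  12  13 122] [ 493.6 -323.9   95.6] mid [ 493.7 -324.7   93.1]
((517.43115234375, -224.1897430419922), (150.51063537597656, 269.6129150390625), 7.953320503234863)
tilt [-0.0019 -0.001  -1.    ] a0 1.6984 p [ 490.2 -274.5  303.5] k 4
[[0.0356, -0.0015, 0.0009], -0.18]
[[0.0356, -0.0014, 0.0009], -0.18]
[[0.0356, -0.0013, 0.0009], -0.18]
[[0.0356, -0.0012, 0.0009], -0.18]
```

View pics/w2.png

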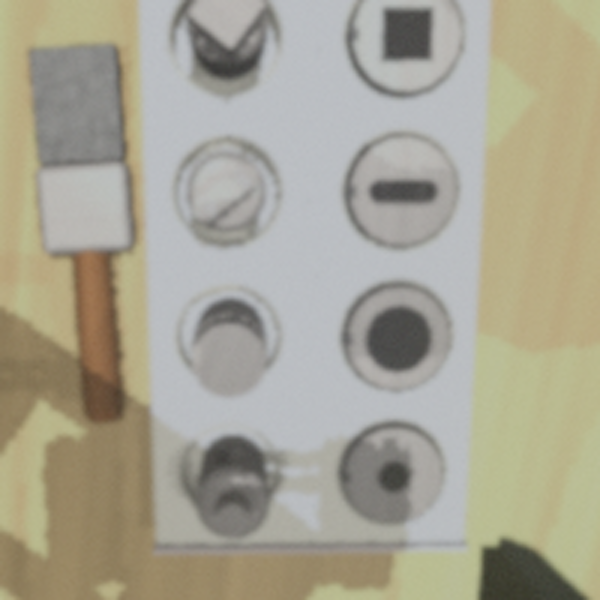

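```bash
python3 -m jog '[[-0.4,[0.035,-0.001,0.03],-0.5],[-0.4,[0.035,-0.001,0.03],-0.4],[-0.4,[0.035,-0.001,0.03],0],[-0.4,[0.035,-0.001,0.03],0],[-0.4,[0,0,0.02],0],[-0.4,[0,0,0],0],[-0.4,[0,0,0],0]]' 30
python3 - <<'E'
from h import *
rows([467.5,-134,150],1.710)
E
```

```text
clock: 3.8
tool_pos: [464.4, -129.8, 161.1]
ee_rot: [2.052, 2.372, -0.0]
ft_force: [0.2, -0.5, 0.2]
width: 63.4
tilt [ 0.0039 -0.0034 -1.    ] a0 1.7153 p [ 464.4 -129.8  161.1] k 1
[[-0.0046, 0.0024, 0.0111], 0.31]
```

```bash
python3 -m jog '[[-0.4,[-0.0046,0.0024,0.011],0.3],[-0.4,[0,0,0],0],[-0.4,[0,0,0.025],0],[-0.4,[0,0,0.025],0],[-0.4,[0,0,0.02],0],[-0.4,[0,0,0],0],[-0.4,[0,0,0],0]]' 30
python3 - <<'E'
from h import *
rows([467.5,-134,44],1.710)
E
```

```text
clock: 4.5
tool_pos: [475.4, -140.3, 83.9]
ee_rot: [2.056, 2.349, 0.01]
ft_force: [-0.3, -0.3, 0.8]
width: 64.2
tilt [ 0.0195 -0.0086 -0.9998] a0 1.7036 p [ 475.4 -140.3   83.9] k 1
[[0.0073, -0.007, 0.0399], -0.36]
```

```bash
python3 -m jog '[[-0.4,[0.002,-0.002,0],0],[-0.4,[0.002,-0.002,0],0],[-0.4,[0.002,-0.002,0],0],[-0.4,[0,0,0],0],[-0.4,[0,0,0],0]]' 30
python3 - <<'E'
from h import *
rows([467.5,-134,44],1.710)
E
```

```text
clock: 5.0
tool_pos: [470.6, -135.9, 87.9]
ee_rot: [2.052, 2.342, 0.015]
ft_force: [-0.6, -0.1, -0.6]
width: 64.0
tilt [ 0.0271 -0.011  -0.9996] a0 1.7027 p [ 470.6 -135.9   87.9] k 1
[[0.0023, -0.0028, 0.0439], -0.42]
```

```bash
python3 -m jog '[[-0.4,[0,0,0],0],[-0.4,[0,0,0],0],[-0.4,[0,0,0],0],[-0.4,[0,0,0],0]]'
python3 - <<'E'
from h import *
rows([467.5,-134,44],1.710);print(np.round(sense()["dq"],4))
E
```

```text
clock: 5.4
tool_pos: [470.9, -135.9, 88.1]
ee_rot: [2.051, 2.342, 0.015]
ft_force: [1.1, -0.2, 0.1]
width: 63.9
tilt [ 0.0277 -0.0112 -0.9996] a0 1.703 p [ 470.9 -135.9   88.1] k 1
[[0.0023, -0.0031, 0.0441], -0.4]
[-0.0025  0.0015 -0.0018  0.0007  0.0007 -0.0007]
```

```bash
python3 -m jog '[[-0.4,[0,0,-0.025],0],[-0.4,[0,0,-0.025],0],[-0.4,[0,0,-0.02],0],[-0.4,[0,0,0],0],[-0.4,[0,0,0],0],[-0.4,[0,0,0],0]]'
python3 - <<'E'
from h import *
rows([467.5,-134,44],1.710)
E
python3 -m jog '[[-0.4,[0,0,0.01],0],[-0.4,[0,0,0.01],0],[-0.4,[0,0,0.01],0],[-0.4,[0,0,0.01],0],[-0.4,[0,0,0.01],0],[-0.4,[0,0,0],0],[-0.4,[0,0,0],0],[-0.4,[0,0,0],0]]'
python3 - <<'E'
from h import *
rows([467.5,-134,44],1.710)
E
```

```text
clock: 6.0
tool_pos: [467.6, -134.8, 158.0]
ee_rot: [2.054, 2.346, 0.012]
ft_force: [-0.4, 0.1, 0.4]
width: 64.1
tilt [ 0.0229 -0.0097 -0.9997] a0 1.7029 p [ 467.6 -134.8  158. ] k 3
[[0.0003, -0.0, 0.038], -0.14]
[[0.0003, -0.0, 0.038], -0.14]
[[0.0003, -0.0, 0.038], -0.14]
clock: 6.8
tool_pos: [465.8, -134.4, 98.8]
ee_rot: [2.06, 2.353, 0.006]
ft_force: [-0.4, 0.2, 0.0]
width: 64.0
tilt [ 0.0133 -0.0067 -0.9999] a0 1.703 p [ 465.8 -134.4   98.8] k 2
[[0.0001, 0.0009, 0.0274], -0.2]
[[0.0001, 0.0009, 0.0274], -0.2]
```

```bash
python3 -m jog '[[-0.4,[0,0.0005,0.008],0],[-0.4,[0,0,0.008],0],[-0.4,[0,0,0.008],0],[-0.4,[0,0,0.008],0],[-0.4,[0,0,0.007],0],[-0.4,[0,0,0.005],0],[-0.4,[0,0,0],0],[-0.4,[0,0,0],0],[-0.4,[0,0,0],0]]'
python3 - <<'E'
from h import *
rows([467.5,-134,44],1.710)
E
```

```text
clock: 7.7
tool_pos: [467.7, -134.8, 51.5]
ee_rot: [2.059, 2.351, 0.007]
ft_force: [0.4, -0.2, -1.0]
width: 64.0
tilt [ 0.015  -0.0072 -0.9999] a0 1.7029 p [ 467.7 -134.8   51.5] k 1
[[0.0009, -0.0001, 0.0075], -0.41]
```

```bash
python3 -m jog '[[-0.4,[0.0005,0,0.004],-0.2],[-0.4,[0,0,0.002],0],[-0.4,[0,0,0],0],[0.1,[0,0,0],0],[0.2,[0,0,0],0],[0.5,[0,0,0],0],[0.5,[0,0,0],0],[0.5,[0,0,0],0],[0.5,[0,0,0],0]]' 35
python3 - <<'E'
from h import *
rows([566,298.5,130],1.7064)
E
```

```text
clock: 8.6
tool_pos: [468.6, -134.5, 46.0]
ee_rot: [2.053, 2.353, 0.009]
ft_force: [-0.2, -0.4, 0.5]
width: 31.1
tilt [ 0.0175 -0.0079 -0.9998] a0 1.7067 p [ 468.6 -134.5   46. ] k 11
[[0.0378, 0.0141, -0.0076], 0.0]
[[0.0378, 0.0141, -0.0076], 0.0]
[[0.0378, 0.0141, -0.0076], 0.0]
[[0.0378, 0.0141, -0.0076], 0.0]
[[0.0378, 0.0141, -0.0076], 0.0]
[[0.0378, 0.0141, -0.0076], 0.0]
[[0.0378, 0.0141, -0.0076], 0.0]
[[0.0378, 0.0141, -0.0076], 0.0]
[[0.0378, 0.0141, -0.0076], 0.0]
[[0.0378, 0.0141, -0.0076], 0.0]
[[0.0378, 0.0141, -0.0076], 0.0]
```

```bash
python3 -m jog '[[0.5,[0,0,-0.006],0],[0.5,[0,0,-0.01],0],[0.5,[0,0,-0.012],0],[0.5,[0,0,-0.012],0],[0.5,[0,0,-0.012],0],[0.5,[0,0,-0.012],0],[0.5,[0,0,-0.006],0],[0.5,[0,0,0],0],[0.5,[0,0,0],0]]' 
python3 - <<'E'
from h import *
rows([566,298.5,130],1.7064,n=16)
E
```

```text
clock: 9.5
tool_pos: [463.0, -132.7, 118.7]
ee_rot: [2.059, 2.36, 0.002]
ft_force: [0.4, -0.4, -4.9]
width: 31.4
tilt [ 0.0084 -0.0053 -1.    ] a0 1.7069 p [ 463.  -132.7  118.7] k 16
[[0.0258, 0.01, -0.0007], 0.0]
[[0.0258, 0.01, -0.0007], 0.0]
[[0.0258, 0.01, -0.0007], 0.0]
[[0.0258, 0.01, -0.0007], 0.0]
[[0.0258, 0.01, -0.0007], 0.0]
[[0.0258, 0.01, -0.0007], 0.0]
[[0.0258, 0.01, -0.0007], 0.0]
[[0.0258, 0.01, -0.0007], 0.0]
[[0.0258, 0.01, -0.0007], 0.0]
[[0.0258, 0.01, -0.0007], 0.0]
[[0.0258, 0.01, -0.0007], 0.0]
[[0.0258, 0.01, -0.0007], 0.0]
[[0.0258, 0.01, -0.0007], 0.0]
[[0.0258, 0.01, -0.0007], 0.0]
[[0.0258, 0.01, -0.0007], 0.0]
[[0.0258, 0.01, -0.0007], 0.0]
```

```bash
python3 -m jog '[[0.5,[0.012,0.005,-0.001],0],[0.5,[0.025,0.01,-0.001],0],[0.5,[0.03,0.011,-0.001],0],[0.5,[0.03,0.011,0],0],[0.5,[0.03,0.011,0],0],[0.5,[0.03,0.011,0],0],[0.5,[0.03,0.011,0],0],[0.5,[0.03,0.011,0],0],[0.5,[0.03,0.011,0],0],[0.5,[0.02,0.008,0],0],[0.5,[0.01,0.004,0],0],[0.5,[0,0,0],0]]' 
python3 - <<'E'
from h import *
rows([566,298.5,130],1.7064,n=5)
E
```

```text
clock: 10.7
tool_pos: [526.2, 175.4, 113.1]
ee_rot: [-2.065, -2.364, 0.01]
ft_force: [-0.6, -0.6, -4.3]
width: 31.3
tilt [-0.0064 -0.0027 -1.    ] a0 1.7055 p [526.2 175.4 113.1] k 5
[[0.0233, 0.0112, -0.0034], -0.01]
[[0.0233, 0.0112, -0.0034], -0.01]
[[0.0233, 0.0112, -0.0034], -0.01]
[[0.0233, 0.0112, -0.0034], -0.01]
[[0.0233, 0.0112, -0.0034], -0.01]
```

```bash
python3 -m jog '[[0.5,[0.01,0.005,-0.001],0],[0.5,[0.021,0.01,-0.001],0],[0.5,[0.025,0.012,-0.001],0],[0.5,[0.025,0.012,-0.001],0],[0.5,[0.02,0.01,-0.001],0],[0.5,[0.008,0.004,0],0],[0.5,[0,0,0],0],[0.5,[0,0,0],0]]' 
python3 - <<'E'
from h import *
rows([566,298.5,110],1.7064,n=1)
E
```

```text
clock: 11.5
tool_pos: [564.0, 288.6, 115.5]
ee_rot: [-2.074, -2.353, 0.023]
ft_force: [0.1, 1.0, -4.8]
width: 31.2
tilt [-0.013  -0.0077 -0.9999] a0 1.6968 p [564.  288.6 115.5] k 1
[[0.0096, 0.0032, 0.0055], -0.55]
```

Now adjust and descend with a check; foot is at TCP−36, block top at 32.

```bash
python3 -m jog '[[0.5,[0.003,0.001,0.003],-0.3],[0.5,[0.003,0.001,0.006],-0.2],[0.5,[0.003,0.001,0.008],0],[0.5,[0,0,0.008],0],[0.5,[0,0,0.006],0],[0.5,[0,0,0],0],[0.5,[0,0,0],0],[0.5,[0,0,0],0]]' 
python3 - <<'E'
from h import *
rows([566,298.5,70],1.7064,n=1)
im,d=camera("scene");c=calibration("scene")
u,v=proj(c,[566,298.5,40])[0].astype(int);cv2.imwrite("pics/s1.png",cv2.resize(im[v-70:v+60,u-90:u+70],None,fx=4,fy=4,interpolation=cv2.INTER_CUBIC))
E
```

```text
clock: 12.3
tool_pos: [563.8, 294.1, 80.6]
ee_rot: [-2.066, -2.359, 0.03]
ft_force: [0.6, -1.1, -4.5]
width: 30.8
tilt [-0.017  -0.0107 -0.9998] a0 1.7029 p [563.8 294.1  80.6] k 1
[[0.0041, 0.0028, 0.0106], -0.2]
```

View pics/s1.png

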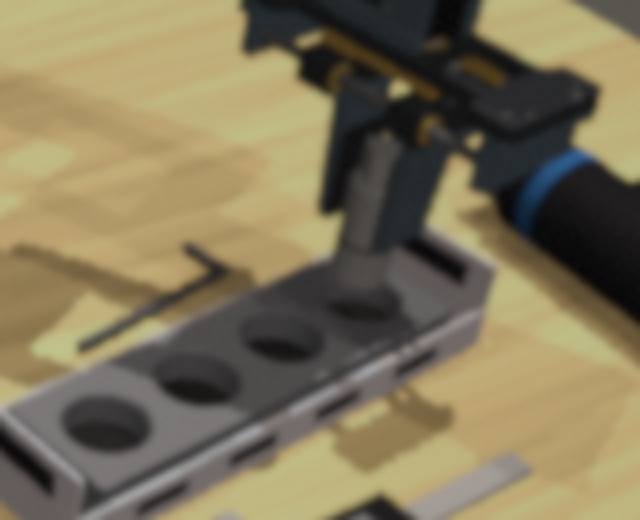

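```bash
python3 -m jog '[[0.5,[0.002,0.0015,0],-0.1],[0.5,[0.002,0.0015,0.002],0],[0.5,[0.001,0.0005,0.005],0],[0.5,[0,0,0.005],0],[0.5,[0,0,0.005],0],[0.5,[0,0,0.003],0],[0.5,[0,0,0],0],[0.5,[0,0,0],0]]' 
python3 - <<'E'
from h import *
rows([566,298.5,48],1.7064,n=1)
E
```

```text
clock: 13.15
tool_pos: [566.9, 300.1, 59.2]
ee_rot: [-2.064, -2.361, 0.028]
ft_force: [-0.2, 0.4, -4.4]
width: 31.7
tilt [-0.0159 -0.0102 -0.9998] a0 1.7049 p [566.9 300.1  59.2] k 1
[[-0.0015, -0.0011, 0.0112], -0.08]
```

```bash
python3 -m jog '[[0.5,[-0.001,-0.001,0.002],0],[0.5,[0,0,0.002],0],[0.5,[0,0,0.002],0],[0.5,[0,0,0.0015],0],[0.5,[0,0,0.001],0],[0.5,[0,0,0],0],[0.5,[0,0,0],0]]' 
python3 -m jog '[[0.5,[0,0,0.001],0],[0.5,[0,0,0.0005],0],[0.5,[0,0,0],0]]'
```

```text
clock: 13.85
tool_pos: [566.2, 298.8, 50.5]
ee_rot: [-2.065, -2.361, 0.027]
ft_force: [0.1, 0.1, -4.5]
width: 31.5
clock: 14.15
tool_pos: [566.3, 298.9, 49.1]
ee_rot: [-2.065, -2.361, 0.026]
ft_force: [-0.9, 0.9, -4.3]
width: 31.0
```

```bash
python3 -m jog '[[0.5,[0,0,0.0007],0],[0.5,[0,0,0.0005],0],[0.5,[0,0,0],0]]'; python3 -m jog '[[0.5,[0,0,0.0006],0],[0.5,[0,0,0.0005],0],[0.5,[0,0,0],0]]'
```

```text
clock: 14.45
tool_pos: [566.4, 299.0, 48.2]
ee_rot: [-2.065, -2.362, 0.026]
ft_force: [0.6, 0.1, -4.2]
width: 31.1
clock: 14.75
tool_pos: [566.4, 299.0, 48.2]
ee_rot: [-2.065, -2.362, 0.025]
ft_force: [0.0, 0.8, -3.8]
width: 31.1
```

```bash
python3 -m jog '[[0.5,[0,0,0.0015],0],[0.5,[0,0,0.001],0]]'
```

```text
clock: 14.95
tool_pos: [566.4, 299.2, 48.0]
ee_rot: [-2.065, -2.362, 0.023]
ft_force: [-2.4, -1.2, 3.6]
width: 31.2
```

```bash
python3 -m jog '[[0.25,[0,0,0],0],[0.1,[0,0,0],0],[-0.2,[0,0,0],0],[-0.4,[0,0,0],0],[-0.4,[0,0,-0.005],0],[-0.4,[0,0,-0.012],0],[-0.4,[0,0,-0.014],0],[-0.4,[0,0,-0.014],0],[-0.4,[0,0,-0.014],0],[-0.4,[0,0,-0.01],0],[-0.4,[0,0,0],0],[-0.4,[0,0,0],0]]'
python3 - <<'E'
from h import *
im,d=camera("scene");c=calibration("scene")
u,v=proj(c,[566,298.5,40])[0].astype(int);cv2.imwrite("pics/s2.png",cv2.resize(im[v-70:v+60,u-90:u+70],None,fx=4,fy=4,interpolation=cv2.INTER_CUBIC))
rows([475.5,-197,135],1.710,n=1)
E
```

```text
clock: 16.15
tool_pos: [570.4, 301.2, 125.4]
ee_rot: [-2.068, -2.365, 0.008]
ft_force: [-0.5, 0.8, -0.8]
width: 63.7
tilt [-0.0036 -0.0037 -1.    ] a0 1.7046 p [570.4 301.3 125.3] k 1
[[-0.4812, -0.1606, -0.0097], -0.31]
```

View pics/s2.png

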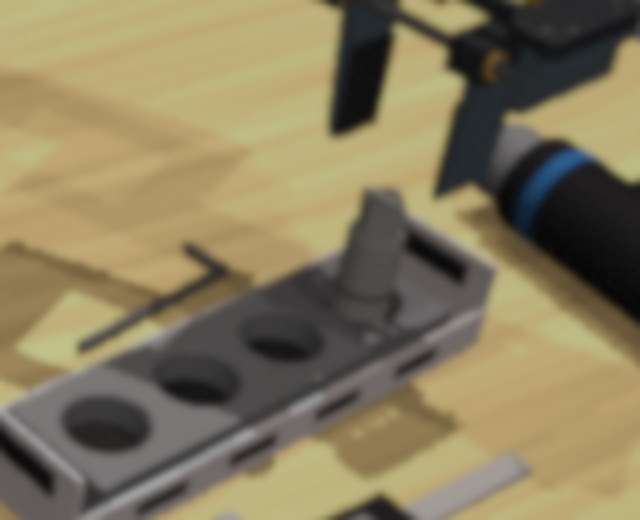

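```bash
python3 -m jog '[[-0.4,[-0.012,-0.004,-0.003],0],[-0.4,[-0.025,-0.008,-0.003],0],[-0.4,[-0.035,-0.012,-0.002],0],[-0.4,[-0.04,-0.013,0],0],[-0.4,[-0.04,-0.013,0],0],[-0.4,[-0.04,-0.013,0],0],[-0.4,[-0.04,-0.013,0],0],[-0.4,[-0.04,-0.013,0],0],[-0.4,[-0.035,-0.012,0],0],[-0.4,[-0.025,-0.008,0],0],[-0.4,[-0.012,-0.004,0],0],[-0.4,[0,0,0],0]]'
python3 - <<'E'
from h import *
rows([475.5,-197,125],1.710,n=1)
E
```

```text
clock: 17.4
tool_pos: [492.4, -75.2, 130.2]
ee_rot: [-2.061, -2.36, 0.03]
ft_force: [0.6, 1.0, -0.1]
width: 63.8
tilt [-0.0185 -0.0093 -0.9998] a0 1.7057 p [492.4 -75.2 130.2] k 1
[[-0.1184, -0.0332, 0.0052], -0.24]
```

```bash
python3 -m jog '[[-0.4,[-0.01,-0.003,0],0],[-0.4,[-0.02,-0.006,0],0],[-0.4,[-0.025,-0.007,0],0],[-0.4,[-0.025,-0.007,0],0],[-0.4,[-0.018,-0.005,0],0],[-0.4,[-0.007,-0.002,0],0],[-0.4,[0,0,0],0],[-0.4,[0,0,0],0]]'
python3 - <<'E'
from h import *
rows([475.5,-197,125],1.710,n=1)
c=calibration("wrist");im,d=camera("wrist");W=cloud("wrist",d)
hi=(W[...,2]>88)&(W[...,2]<110)
n,l,st,ce=cv2.connectedComponentsWithStats(hi.astype(np.uint8))
for i in range(1,n):
    if st[i][4]>60: X=W[l==i]; print("tip",st[i],np.round(np.median(X,0),1))
E
```

```text
clock: 18.2
tool_pos: [474.9, -184.7, 129.9]
ee_rot: [-2.051, -2.364, 0.032]
ft_force: [-0.0, -0.1, -0.1]
width: 63.7
tilt [-0.0223 -0.0075 -0.9997] a0 1.7125 p [ 474.9 -184.7  129.9] k 1
[[-0.0123, -0.0012, 0.0049], 0.14]
tip [261 245  36  32 631] [ 475.7 -196.2   95.7]
tip [ 260  327   39   30 1008] [ 485.3 -259.1   95.8]
```

```bash
python3 -m jog '[[-0.4,[-0.004,0,0],0],[-0.4,[-0.004,0,0.004],0],[-0.4,[-0.003,0,0.007],0],[-0.4,[0,0,0.009],0],[-0.4,[0,0,0.009],0],[-0.4,[0,0,0.009],0],[-0.4,[0,0,0.009],0],[-0.4,[0,0,0.006],0],[-0.4,[0,0,0.003],0],[-0.4,[0,0,0],0],[-0.4,[0,0,0],0]]'
python3 - <<'E'
from h import *
rows([475.6,-196.7,45.5],1.710,n=1)
E
```

```text
clock: 19.35
tool_pos: [474.8, -194.0, 67.6]
ee_rot: [-2.044, -2.366, 0.033]
ft_force: [0.1, 0.2, 0.3]
width: 64.1
tilt [-0.0252 -0.0058 -0.9997] a0 1.7165 p [ 474.8 -194.    67.6] k 1
[[-0.0028, 0.0004, 0.0221], 0.37]
```

```bash
python3 -m jog '[[-0.4,[-0.001,0,0.004],0.2],[-0.4,[-0.001,0,0.006],0],[-0.4,[0,0,0.005],0],[-0.4,[0,0,0.003],0],[-0.4,[0,0,0.001],0],[-0.4,[0,0,0],0],[0.1,[0,0,0],0],[0.2,[0,0,0],0],[0.5,[0,0,0],0],[0.5,[0,0,0],0],[0.5,[0,0,0],0],[0.5,[0,0,0],0]]' 35
python3 - <<'E'
from h import *
rows([574.5,235,125],1.7064,n=1)
E
```

```text
clock: 20.55
tool_pos: [475.8, -196.7, 48.2]
ee_rot: [-2.051, -2.364, 0.031]
ft_force: [-0.3, 0.1, -0.0]
width: 31.1
tilt [-0.022  -0.007  -0.9997] a0 1.7126 p [ 475.8 -196.7   48.2] k 1
[[0.4134, 0.1587, -0.0768], 0.35]
```

```bash
python3 -m jog '[[0.5,[0,0,-0.006],0],[0.5,[0,0,-0.01],0],[0.5,[0,0,-0.012],0],[0.5,[0,0,-0.012],0],[0.5,[0,0,-0.012],0],[0.5,[0,0,-0.012],0],[0.5,[0,0,-0.006],0],[0.5,[0,0,0],0],[0.5,[0,0,0],0]]'
python3 -m jog '[[0.5,[0.012,0.005,-0.001],0],[0.5,[0.025,0.01,-0.001],0],[0.5,[0.03,0.012,-0.001],0],[0.5,[0.03,0.012,0],0],[0.5,[0.03,0.012,0],0],[0.5,[0.03,0.012,0],0],[0.5,[0.03,0.012,0],0],[0.5,[0.03,0.012,0],0],[0.5,[0.03,0.012,0],0],[0.5,[0.02,0.008,0],0],[0.5,[0.01,0.004,0],0],[0.5,[0,0,0],0]]' 
python3 - <<'E'
from h import *
rows([574.5,235,120],1.7064,n=1)
E
```

```text
clock: 21.45
tool_pos: [473.7, -194.6, 120.8]
ee_rot: [-2.045, -2.357, 0.035]
ft_force: [0.4, 0.3, -5.0]
width: 31.5
clock: 22.65
tool_pos: [542.2, 115.0, 113.4]
ee_rot: [-2.037, -2.346, 0.045]
ft_force: [-0.1, -1.0, -4.7]
width: 31.1
tilt [-4.53e-02  8.00e-04 -9.99e-01] a0 1.7113 p [542.2 115.  113.4] k 1
[[0.1143, 0.0488, -0.0066], 0.28]
```

```bash
python3 -m jog '[[0.5,[0.01,0.004,-0.03],0],[0.5,[0.02,0.008,-0.03],0],[0.5,[0.02,0.008,-0.03],0],[0.5,[0.02,0.008,0],0],[0.5,[0.01,0.004,0],0],[0.5,[0,0,0],0],[0.5,[0,0,0],0]]'
python3 - <<'E'
from h import *
rows([574.5,235,120],1.7064,n=1)
E
```

```text
clock: 23.35
tool_pos: [563.0, 193.3, 200.8]
ee_rot: [-2.04, -2.336, 0.068]
ft_force: [0.7, 0.4, -5.0]
width: 31.1
tilt [-0.0585 -0.0074 -0.9983] a0 1.706 p [563.  193.3 200.8] k 1
[[0.0397, 0.017, 0.0808], -0.02]
```

```bash
python3 -m jog '[[0.5,[0.0,0.0,0.03],0],[0.5,[0,0,0.03],0],[0.5,[0,0,0],0],[0.5,[0,0,0],0],[0.5,[0,0,0],0]]'
python3 - <<'E'
from h import *
rows([574.5,235,120],1.7064,n=1)
E
```

```text
clock: 23.85
tool_pos: [558.1, 187.1, 139.3]
ee_rot: [-2.045, -2.332, 0.076]
ft_force: [0.3, -0.2, -3.6]
width: 31.3
tilt [-0.0618 -0.011  -0.998 ] a0 1.7019 p [558.1 187.1 139.3] k 1
[[0.0454, 0.0225, 0.0193], -0.26]
```

```bash
cat > t.py <<'E'
from h import *
s=sense();M=ang(s);p=s["tool_pos"];r=np.array(p[:2])/np.hypot(*p[:2])
print("rad tilt %.4f tan %.4f"%(M[:2,2]@r, M[:2,2]@[-r[1],r[0]]),np.round(p,1),np.round(s["joints"],3))
E
python3 t.py
python3 -m jog '[[0.5,[0,0.04,0],0],[0.5,[0,0,0],0],[0.5,[0,0,0],0],[0.5,[0,0,0],0]]' >/dev/null
python3 t.py
python3 -m jog '[[0.5,[0,-0.04,0],0],[0.5,[0,0,0],0],[0.5,[0,0,0],0],[0.5,[0,0,0],0]]' >/dev/null
python3 t.py
```

```text
rad tilt -0.0620 tan 0.0092 [558.1 187.1 139.3] [0.299 0.427 1.595 0.008 1.182 0.165]
rad tilt -0.0571 tan 0.0079 [600.  191.7 140.8] [0.287 0.485 1.492 0.007 1.222 0.155]
rad tilt -0.0574 tan 0.0086 [557.2 185.8 144.7] [0.298 0.418 1.595 0.008 1.186 0.165]
```

```bash

python3 -m jog '[[0.5,[0,0,-0.04],0],[0.5,[0,0,0],0],[0.5,[0,0,0],0],[0.5,[0,0,0],0]]' >/dev/null
python3 t.py
python3 -m jog '[[0.5,[0,0,0.04],0],[0.5,[0,0,0],0],[0.5,[0,0,0],0],[0.5,[0,0,0],0]]' >/dev/null
python3 t.py
python3 -m jog '[[0.5,[0,0,0],8.5],[0.5,[0,0,0],0],[0.5,[0,0,0],0]]' >/dev/null
python3 t.py
python3 -m jog '[[0.5,[0,0,0],-8.5],[0.5,[0,0,0],0],[0.5,[0,0,0],0]]' >/dev/null
python3 t.py
```

```text
rad tilt -0.0561 tan 0.0085 [560.3 186.5 185.6] [0.298 0.392 1.528 0.007 1.278 0.165]
rad tilt -0.0582 tan 0.0085 [558. 186. 144.] [0.298 0.421 1.593 0.008 1.186 0.165]
rad tilt -0.0524 tan 0.0084 [560.3 186.6 147.2] [0.298 0.419 1.588 0.008 1.188 0.314]
rad tilt -0.0488 tan 0.0083 [561.3 187.  149.1] [0.298 0.417 1.585 0.008 1.189 0.16 ]
```

```bash

python3 -m jog '[[0.5,[0,0,0],0],[0.5,[0,0,0],0],[0.5,[0,0,0],0],[0.5,[0,0,0],0],[0.5,[0,0,0],0],[0.5,[0,0,0],0]]' >/dev/null
python3 t.py
python3 -m jog '[[0.5,[0,0,0],8.5],[0.5,[0,0,0],-8.5],[0.5,[0,0,0],8.5],[0.5,[0,0,0],-8.5],[0.5,[0,0,0],8.5],[0.5,[0,0,0],-8.5],[0.5,[0,0,0],0],[0.5,[0,0,0],0]]' >/dev/null
python3 t.py
```

```text
rad tilt -0.0485 tan 0.0084 [561.4 187.  149.4] [0.298 0.417 1.585 0.008 1.189 0.163]
rad tilt -0.0491 tan 0.0084 [561.3 187.  149.1] [0.298 0.417 1.585 0.008 1.189 0.171]
```

```bash

for i in 1 2; do
python3 -m jog '[[0.5,[0,0,0.05],0],[0.5,[0,0,0],0],[0.5,[0,0,0],0],[0.5,[0,0,0],0],[0.5,[0,0,0],0]]' >/dev/null
python3 t.py
python3 -m jog '[[0.5,[0,0,-0.05],0],[0.5,[0,0,0],0],[0.5,[0,0,0],0],[0.5,[0,0,0],0],[0.5,[0,0,0],0]]' >/dev/null
python3 t.py; done; python3 -c "from plant import *;print(sense()['clock'])"
```

```text
rad tilt -0.0388 tan 0.0083 [562.8 187.8 103.3] [0.299 0.454 1.649 0.008 1.078 0.178]
rad tilt -0.0319 tan 0.0082 [566.5 188.6 156.8] [0.298 0.41  1.575 0.008 1.189 0.179]
rad tilt -0.0278 tan 0.0082 [566.7 189.1 108.5] [0.299 0.45  1.641 0.009 1.078 0.179]
rad tilt -0.0218 tan 0.0080 [569.6 189.6 161.7] [0.298 0.406 1.568 0.008 1.19  0.179]
29.45
```

```bash
python3 -m jog '[[0.5,[0.016,0.004,0],-0.1],[0.5,[0.016,0.004,0],0],[0.5,[0.01,0.003,0],0],[0.5,[0,0,0],0],[0.5,[0,0,0.05],0],[0.5,[0,0,0],0],[0.5,[0,0,0],0],[0.5,[0,0,0],0],[0.5,[0,0,0],0]]' >/dev/null
python3 t.py
python3 - <<'E'
from h import *
rows([574.5,235,50],1.7064,n=1)
E
```

```text
rad tilt -0.0184 tan 0.0090 [576.5 238.  112.8] [0.369 0.479 1.578 0.01  1.103 0.244]
tilt [-0.0204  0.0013 -0.9998] a0 1.6907 p [576.5 238.  112.8] k 1
[[-0.0028, -0.0024, 0.0628], -0.9]
```

```bash
python3 -m jog '[[0.5,[-0.0015,-0.001,0.005],-0.5],[0.5,[-0.001,-0.001,0.008],-0.4],[0.5,[0,0,0.009],0],[0.5,[0,0,0.008],0],[0.5,[0,0,0.006],0],[0.5,[0,0,0.003],0],[0.5,[0,0,0],0],[0.5,[0,0,0],0],[0.5,[0,0,0],0]]' >/dev/null
python3 t.py
python3 - <<'E'
from h import *
rows([574.5,235,50],1.7064,n=1)
E
```

```text
rad tilt -0.0138 tan 0.0087 [575.6 235.2  73.1] [0.365 0.512 1.633 0.01  1.011 0.223]
tilt [-0.016   0.0029 -0.9999] a0 1.7072 p [575.6 235.2  73.1] k 1
[[-0.0001, -0.0011, 0.0231], 0.04]
```

```bash
python3 -m jog '[[0.5,[0,-0.0005,0.004],0],[0.5,[0,0,0.005],0],[0.5,[0,0,0.004],0],[0.5,[0,0,0.0025],0],[0.5,[0,0,0.0015],0],[0.5,[0,0,0],0],[0.5,[0,0,0],0]]'
python3 -m jog '[[0.5,[0,0,0.0015],0],[0.5,[0,0,0.001],0],[0.5,[0,0,0],0]]'
```

```text
clock: 31.95
tool_pos: [575.1, 235.4, 55.1]
ee_rot: [-2.056, -2.358, 0.012]
ft_force: [0.3, -0.5, -4.7]
width: 31.3
clock: 32.25
tool_pos: [575.4, 235.5, 52.8]
ee_rot: [-2.056, -2.358, 0.01]
ft_force: [0.3, -0.2, -4.8]
width: 31.4
```

```bash
python3 -m jog '[[0.5,[0,0,0.001],0],[0.5,[0,0,0.001],0],[0.5,[0,0,0.0007],0]]'
python3 -m jog '[[0.5,[0,0,0.0015],0],[0.5,[0,0,0.0015],0]]'
```

```text
clock: 32.55
tool_pos: [575.5, 235.6, 50.2]
ee_rot: [-2.056, -2.358, 0.009]
ft_force: [0.3, -0.2, 0.6]
width: 31.2
clock: 32.75
tool_pos: [575.6, 235.9, 50.2]
ee_rot: [-2.057, -2.358, 0.008]
ft_force: [-2.2, -0.9, 5.7]
width: 31.2
```

```bash
python3 -m jog '[[0.25,[0,0,0],0],[0.1,[0,0,0],0],[-0.2,[0,0,0],0],[-0.4,[0,0,0],0],[-0.4,[0,0,-0.005],0],[-0.4,[0,0,-0.012],0],[-0.4,[0,0,-0.014],0],[-0.4,[0,0,-0.014],0],[-0.4,[0,0,-0.014],0],[-0.4,[0,0,-0.01],0],[-0.4,[0,0,0],0],[-0.4,[0,0,0],0]]'
python3 t.py
python3 - <<'E'
from h import *
rows([484.5,-259.3,130],1.710,n=1)
E
```

```text
clock: 33.95
tool_pos: [579.6, 236.6, 129.1]
ee_rot: [-2.06, -2.362, -0.007]
ft_force: [-0.6, 0.5, -0.8]
width: 63.8
rad tilt 0.0006 tan 0.0086 [579.6 236.6 129.1] [0.365 0.459 1.567 0.01  1.115 0.224]
tilt [-0.0027  0.0082 -1.    ] a0 1.7072 p [579.6 236.6 129.1] k 1
[[-0.4784, -0.1616, -0.0009], -0.16]
```

```bash
python3 -m jog '[[-0.4,[-0.012,-0.004,-0.001],0],[-0.4,[-0.025,-0.008,-0.001],0],[-0.4,[-0.035,-0.012,0],0],[-0.4,[-0.04,-0.013,0],0],[-0.4,[-0.04,-0.013,0],0],[-0.4,[-0.04,-0.013,0],0],[-0.4,[-0.04,-0.013,0],0],[-0.4,[-0.04,-0.013,0],0],[-0.4,[-0.035,-0.012,0],0],[-0.4,[-0.025,-0.008,0],0],[-0.4,[-0.012,-0.004,0],0],[-0.4,[0,0,0],0]]'
python3 t.py
python3 - <<'E'
from h import *
rows([484.5,-259.3,130],1.710,n=1)
E
```

```text
clock: 35.15
tool_pos: [502.5, -138.7, 121.3]
ee_rot: [-2.051, -2.355, 0.013]
ft_force: [-0.2, 0.2, -0.1]
width: 63.9
rad tilt -0.0202 tan 0.0004 [ 502.5 -138.7  121.3] [-0.291  0.325  1.81  -0.     1.027 -0.429]
tilt [-0.0193  0.0057 -0.9998] a0 1.7085 p [ 502.5 -138.7  121.3] k 1
[[-0.1169, -0.0344, -0.0087], -0.09]
```

Remaining 117 mm, rising slightly (finger tips stay above the 96 mm punch tops).

```bash
python3 -m jog '[[-0.4,[-0.01,-0.003,-0.003],0],[-0.4,[-0.02,-0.006,-0.003],0],[-0.4,[-0.028,-0.008,-0.002],0],[-0.4,[-0.028,-0.008,0],0],[-0.4,[-0.02,-0.006,0],0],[-0.4,[-0.008,-0.002,0],0],[-0.4,[0,0,0],0],[-0.4,[0,0,0],0]]'
python3 t.py
python3 - <<'E'
from h import *
rows([484.5,-259.3,130],1.710,n=1)
c=calibration("wrist");im,d=camera("wrist");W=cloud("wrist",d)
hi=(W[...,2]>88)&(W[...,2]<110)
n,l,st,ce=cv2.connectedComponentsWithStats(hi.astype(np.uint8))
for i in range(1,n):
    if st[i][4]>60: X=W[l==i]; print("tip",st[i],np.round(np.median(X,0),1))
E
```

```text
clock: 35.95
tool_pos: [487.2, -254.1, 129.1]
ee_rot: [-2.036, -2.365, 0.01]
ft_force: [-0.0, 0.1, -0.1]
width: 63.8
rad tilt -0.0220 tan -0.0018 [ 487.2 -254.1  129.1] [-0.5    0.359  1.734 -0.002  1.071 -0.648]
tilt [-0.0203  0.0086 -0.9998] a0 1.7198 p [ 487.2 -254.1  129.1] k 1
[[-0.0047, -0.0035, -0.0009], 0.56]
tip [ 254  230   43   45 1490] [ 484.9 -258.7   95.8]
tip [266 327  19  19 306] [ 494.6 -323.1   95.7]
```

```bash
python3 -m jog '[[-0.4,[-0.002,-0.0015,0],0.3],[-0.4,[-0.002,-0.001,0],0.2],[-0.4,[0,0,0],0],[-0.4,[0,0,0.045],0],[-0.4,[0,0,0],0],[-0.4,[0,0,0],0],[-0.4,[0,0,0],0],[-0.4,[0,0,0],0]]'
python3 t.py
python3 - <<'E'
from h import *
rows([485,-259,46],1.710,n=1)
E
```

```text
clock: 36.8
tool_pos: [487.5, -256.4, 87.8]
ee_rot: [-2.046, -2.365, 0.008]
ft_force: [-0.1, -0.5, 0.8]
width: 64.1
rad tilt -0.0153 tan -0.0014 [ 487.5 -256.4   87.8] [-0.504  0.4    1.788 -0.002  0.969 -0.647]
tilt [-0.0142  0.0059 -0.9999] a0 1.7149 p [ 487.5 -256.4   87.8] k 1
[[-0.0022, -0.0029, 0.0418], 0.28]
```

```bash
python3 -m jog '[[-0.4,[-0.001,-0.001,0.005],0.2],[-0.4,[-0.001,-0.001,0.008],0],[-0.4,[0,0,0.008],0],[-0.4,[0,0,0.008],0],[-0.4,[0,0,0.005],0],[-0.4,[0,0,0.003],0],[-0.4,[0,0,0],0],[-0.4,[0,0,0],0]]'
python3 t.py
python3 - <<'E'
from h import *
rows([485,-259,46],1.710,n=1)
E
```

```text
clock: 37.6
tool_pos: [486.0, -259.4, 49.3]
ee_rot: [-2.053, -2.362, 0.007]
ft_force: [0.8, 0.8, -0.7]
width: 63.7
rad tilt -0.0124 tan -0.0015 [ 486.  -259.4   49.3] [-0.51   0.444  1.833 -0.002  0.877 -0.648]
tilt [-0.0117  0.0046 -0.9999] a0 1.7107 p [ 486.  -259.4   49.3] k 1
[[0.0005, -0.001, 0.0033], 0.04]
```

```bash
python3 -m jog '[[-0.4,[0,-0.0005,0.002],0],[-0.4,[0,0,0.001],0],[-0.4,[0,0,0],0],[0.1,[0,0,0],0],[0.2,[0,0,0],0],[0.5,[0,0,0],0],[0.5,[0,0,0],0],[0.5,[0,0,0],0],[0.5,[0,0,0],0]]' 35
python3 -m jog '[[0.5,[0,0,-0.006],0],[0.5,[0,0,-0.01],0],[0.5,[0,0,-0.012],0],[0.5,[0,0,-0.012],0],[0.5,[0,0,-0.012],0],[0.5,[0,0,-0.012],0],[0.5,[0,0,-0.006],0],[0.5,[0,0,0],0],[0.5,[0,0,0],0]]'
python3 t.py
python3 - <<'E'
from h import *
rows([583.2,171.5,130],1.7064,n=1)
E
```

```text
clock: 38.5
tool_pos: [485.9, -259.7, 47.0]
ee_rot: [-2.054, -2.364, 0.006]
ft_force: [-1.1, 0.6, -1.1]
width: 31.4
clock: 39.4
tool_pos: [485.4, -259.0, 122.4]
ee_rot: [-2.052, -2.362, 0.007]
ft_force: [-0.3, 0.2, -5.2]
width: 31.2
rad tilt -0.0135 tan -0.0013 [ 485.4 -259.   122.4] [-0.51   0.362  1.748 -0.002  1.045 -0.649]
tilt [-0.0126  0.0052 -0.9999] a0 1.7109 p [ 485.4 -259.   122.4] k 1
[[0.4126, 0.157, -0.0076], 0.26]
```

```bash
python3 -m jog '[[0.5,[0.01,0.004,-0.001],0],[0.5,[0.02,0.008,-0.001],0],[0.5,[0.025,0.0095,-0.001],0],[0.5,[0.025,0.0095,-0.001],0],[0.5,[0.025,0.0095,0],0],[0.5,[0.025,0.0095,0],0],[0.5,[0.025,0.0095,0],0],[0.5,[0.025,0.0095,0],0],[0.5,[0.025,0.0095,0],0],[0.5,[0.025,0.0095,0],0],[0.5,[0.025,0.0095,0],0],[0.5,[0.02,0.008,0],0]]' 
python3 -m jog '[[0.5,[0.02,0.008,0],0],[0.5,[0.02,0.008,0],0],[0.5,[0.015,0.006,0],0],[0.5,[0.008,0.003,0],0],[0.5,[0,0,0],0],[0.5,[0,0,0],0]]' 
python3 t.py
python3 - <<'E'
from h import *
rows([583.2,171.5,120],1.7064,n=1)
E
```

```text
clock: 40.6
tool_pos: [548.4, 45.7, 120.8]
ee_rot: [-2.047, -2.345, 0.015]
ft_force: [0.2, -0.2, -4.6]
width: 31.1
clock: 41.2
tool_pos: [562.1, 119.6, 117.9]
ee_rot: [-2.037, -2.346, 0.023]
ft_force: [-0.2, -0.3, -5.4]
width: 31.0
rad tilt -0.0323 tan 0.0186 [562.1 119.6 117.9] [0.179 0.411 1.681 0.02  1.082 0.029]
tilt [-0.0355  0.0115 -0.9993] a0 1.7112 p [562.1 119.6 117.9] k 1
[[0.0484, 0.0282, -0.0021], 0.27]
```

```bash
python3 -m jog '[[0.5,[0.006,0.004,0],0],[0.5,[0.012,0.007,0],0],[0.5,[0.012,0.007,0],0],[0.5,[0.008,0.004,0],0],[0.5,[0,0,0],0],[0.5,[0,0,-0.05],0],[0.5,[0,0,0],0],[0.5,[0,0,0],0],[0.5,[0,0,0],0],[0.5,[0,0,0],0]]' >/dev/null;python3 t.py
python3 -m jog '[[0.5,[0,0,0.05],0],[0.5,[0,0,0],0],[0.5,[0,0,0],0],[0.5,[0,0,0],0],[0.5,[0,0,0],0]]' 
python3 t.py
python3 - <<'E'
from h import *
rows([583.2,171.5,49],1.7064,n=1)
E
```

```text
rad tilt -0.0374 tan 0.0194 [580.2 161.1 166.2] [0.242 0.414 1.544 0.019 1.222 0.096]
clock: 42.7
tool_pos: [579.5, 161.5, 118.0]
ee_rot: [-2.04, -2.343, 0.028]
ft_force: [1.4, -0.2, -5.1]
width: 31.0
rad tilt -0.0347 tan 0.0193 [579.5 161.5 118. ] [0.242 0.451 1.613 0.02  1.113 0.095]
tilt [-0.0386  0.0093 -0.9992] a0 1.7088 p [579.5 161.5 118. ] k 1
[[0.0094, 0.005, 0.069], 0.14]
```

```bash
python3 -m jog '[[0.5,[0.003,0.002,0],0],[0.5,[0.004,0.002,0],0],[0.5,[0,0,-0.05],0],[0.5,[0,0,0],0],[0.5,[0,0,0],0],[0.5,[0,0,0],0],[0.5,[0,0,0],0],[0.5,[0,0,0.05],0],[0.5,[0,0,0],0],[0.5,[0,0,0],0],[0.5,[0,0,0],0],[0.5,[0,0,0],0]]' >/dev/null;python3 t.py
python3 -m jog '[[0.5,[0,0,-0.05],0],[0.5,[0,0,0],0],[0.5,[0,0,0],0],[0.5,[0,0,0],0],[0.5,[0,0,0],0],[0.5,[0,0,0.05],0],[0.5,[0,0,0],0],[0.5,[0,0,0],0],[0.5,[0,0,0],0],[0.5,[0,0,0],0]]' 
python3 t.py
python3 - <<'E'
from h import *
rows([583.2,171.5,49],1.7064,n=1)
E
```

```text
rad tilt -0.0252 tan 0.0201 [586.3 171.7 122.2] [0.255 0.456 1.592 0.022 1.119 0.107]
clock: 44.9
tool_pos: [590.0, 172.6, 127.0]
ee_rot: [-2.046, -2.351, 0.002]
ft_force: [-0.2, -0.6, -4.6]
width: 31.4
rad tilt -0.0146 tan 0.0199 [590.  172.6 127. ] [0.255 0.452 1.585 0.022 1.119 0.107]
tilt [-0.0196  0.015  -0.9997] a0 1.709 p [590.  172.6 127. ] k 1
[[-0.0002, -0.0069, 0.078], 0.15]
```

```bash
python3 -m jog '[[0.5,[0,-0.002,0.004],0.1],[0.5,[0,-0.002,0.008],0],[0.5,[0,-0.002,0.01],0],[0.5,[0,0,0.01],0],[0.5,[0,0,0.01],0],[0.5,[0,0,0.008],0],[0.5,[0,0,0.004],0],[0.5,[0,0,0],0],[0.5,[0,0,0],0],[0.5,[0,0,0],0]]' 
python3 t.py
python3 - <<'E'
from h import *
rows([583.2,171.5,49],1.7064,n=1)
E
```

```text
clock: 45.9
tool_pos: [584.2, 173.1, 70.5]
ee_rot: [-2.05, -2.351, -0.003]
ft_force: [0.1, -0.5, -5.2]
width: 31.4
rad tilt -0.0104 tan 0.0198 [584.2 173.1  70.5] [0.258 0.496 1.67  0.023 0.987 0.109]
tilt [-0.0156  0.016  -0.9998] a0 1.7072 p [584.2 173.1  70.5] k 1
[[-0.0015, -0.0012, 0.0215], 0.05]
```

```bash
python3 -m jog '[[0.5,[-0.001,-0.0005,0.004],0],[0.5,[0,0,0.005],0],[0.5,[0,0,0.004],0],[0.5,[0,0,0.0025],0],[0.5,[0,0,0.001],0],[0.5,[0,0,0],0],[0.5,[0,0,0],0]]'
python3 -m jog '[[0.5,[0,0,0.001],0],[0.5,[0,0,0.001],0],[0.5,[0,0,0.0005],0]]'
```

```text
clock: 46.6
tool_pos: [584.3, 172.4, 53.5]
ee_rot: [-2.051, -2.352, -0.006]
ft_force: [-0.1, -0.1, -4.8]
width: 31.0
clock: 46.9
tool_pos: [584.6, 172.5, 51.3]
ee_rot: [-2.051, -2.352, -0.007]
ft_force: [-0.0, -0.4, -5.5]
width: 30.7
```

```bash
python3 -m jog '[[0.5,[0,0,0.001],0],[0.5,[0,0,0.0008],0],[0.5,[0,0,0.0006],0]]'; python3 -m jog '[[0.5,[0,0,0.001],0],[0.5,[0,0,0.001],0]]'; python3 -m jog '[[0.5,[0,0,0.001],0],[0.5,[0,0,0.001],0]]'
```

```text
clock: 47.2
tool_pos: [584.7, 172.7, 49.1]
ee_rot: [-2.051, -2.352, -0.008]
ft_force: [-1.5, 0.6, -0.1]
width: 30.8
clock: 47.4
tool_pos: [584.7, 172.8, 49.0]
ee_rot: [-2.052, -2.352, -0.009]
ft_force: [-2.6, -0.8, 4.7]
width: 31.4
clock: 47.6
tool_pos: [584.6, 172.9, 49.0]
ee_rot: [-2.052, -2.353, -0.01]
ft_force: [-3.3, -0.3, 6.1]
width: 31.4
```

Seated at 49.0 as predicted. Release, rise, go for the last one.

```bash
python3 -m jog '[[0.25,[0,0,0],0],[0.1,[0,0,0],0],[-0.2,[0,0,0],0],[-0.4,[0,0,0],0],[-0.4,[0,0,-0.005],0],[-0.4,[0,0,-0.012],0],[-0.4,[0,0,-0.014],0],[-0.4,[0,0,-0.014],0],[-0.4,[0,0,-0.014],0],[-0.4,[0,0,-0.01],0],[-0.4,[0,0,0],0],[-0.4,[0,0,0],0]]'
python3 -m jog '[[-0.4,[-0.012,-0.004,-0.002],0],[-0.4,[-0.025,-0.008,-0.002],0],[-0.4,[-0.035,-0.012,-0.001],0],[-0.4,[-0.04,-0.013,0],0],[-0.4,[-0.04,-0.013,0],0],[-0.4,[-0.04,-0.013,0],0],[-0.4,[-0.04,-0.013,0],0],[-0.4,[-0.04,-0.013,0],0],[-0.4,[-0.035,-0.012,0],0],[-0.4,[-0.025,-0.008,0],0],[-0.4,[-0.012,-0.004,0],0],[-0.4,[0,0,0],0]]'
python3 t.py
python3 - <<'E'
from h import *
rows([494,-323.5,130],1.710,n=1)
E
```

```text
clock: 48.8
tool_pos: [589.0, 172.4, 126.0]
ee_rot: [-2.056, -2.358, -0.024]
ft_force: [-0.1, 0.4, -0.0]
width: 63.6
clock: 50.0
tool_pos: [512.9, -202.9, 117.1]
ee_rot: [-2.047, -2.351, -0.008]
ft_force: [1.3, 0.1, -0.4]
width: 63.8
rad tilt -0.0213 tan 0.0128 [ 512.9 -202.9  117.1] [-0.405  0.373  1.746  0.014  1.045 -0.55 ]
tilt [-0.0151  0.0197 -0.9997] a0 1.7084 p [ 512.9 -202.9  117.1] k 1
[[-0.1168, -0.0352, -0.0129], -0.09]
```

```bash
python3 -m jog '[[-0.4,[-0.01,-0.003,-0.004],0],[-0.4,[-0.02,-0.006,-0.004],0],[-0.4,[-0.028,-0.008,-0.003],0],[-0.4,[-0.028,-0.008,0],0],[-0.4,[-0.02,-0.006,0],0],[-0.4,[-0.008,-0.002,0],0],[-0.4,[0,0,0],0],[-0.4,[0,0,0],0]]'
python3 t.py
python3 - <<'E'
from h import *
rows([494,-323.5,130],1.710,n=1)
c=calibration("wrist");im,d=camera("wrist");W=cloud("wrist",d)
hi=(W[...,2]>88)&(W[...,2]<110)
n,l,st,ce=cv2.connectedComponentsWithStats(hi.astype(np.uint8))
for i in range(1,n):
    if st[i][4]>60: X=W[l==i]; print("tip",st[i],np.round(np.median(X,0),1))
E
```

```text
clock: 50.8
tool_pos: [497.8, -317.9, 127.0]
ee_rot: [-2.032, -2.36, -0.011]
ft_force: [0.0, 0.6, -0.0]
width: 64.2
rad tilt -0.0259 tan 0.0105 [ 497.8 -317.9  127. ] [-0.593  0.422  1.636  0.011  1.109 -0.748]
tilt [-0.0161  0.0228 -0.9996] a0 1.72 p [ 497.8 -317.9  127. ] k 1
[[-0.005, -0.0046, -0.003], 0.57]
tip [262 244  21  24 401] [ 494.2 -323.6   95.8]
```

```bash
python3 -m jog '[[-0.4,[-0.002,-0.002,0],0.3],[-0.4,[-0.002,-0.002,0],0.2],[-0.4,[0,0,0],0],[-0.4,[0,0,0.045],0],[-0.4,[0,0,0],0],[-0.4,[0,0,0],0],[-0.4,[0,0,0],0],[-0.4,[0,0,0],0]]'
python3 t.py
python3 - <<'E'
from h import *
rows([494.2,-323.6,46],1.710,n=1)
E
```

```text
clock: 51.65
tool_pos: [496.4, -320.0, 86.0]
ee_rot: [-2.042, -2.36, -0.012]
ft_force: [0.4, -0.5, 0.2]
width: 63.7
rad tilt -0.0193 tan 0.0108 [ 496.4 -320.    86. ] [-0.598  0.458  1.692  0.012  1.011 -0.748]
tilt [-0.0104  0.0195 -0.9998] a0 1.7147 p [ 496.4 -320.    86. ] k 1
[[-0.0033, -0.0027, 0.04], 0.27]
```

```bash
python3 -m jog '[[-0.4,[-0.0015,-0.001,0.005],0.2],[-0.4,[-0.0015,-0.001,0.008],0],[-0.4,[0,0,0.008],0],[-0.4,[0,0,0.007],0],[-0.4,[0,0,0.005],0],[-0.4,[0,0,0.003],0],[-0.4,[0,0,0],0],[-0.4,[0,0,0],0]]'
python3 t.py
python3 - <<'E'
from h import *
rows([494.2,-323.6,46],1.710,n=1)
E
```

```text
clock: 52.45
tool_pos: [495.2, -323.5, 48.6]
ee_rot: [-2.049, -2.358, -0.013]
ft_force: [-0.3, -1.2, 0.6]
width: 63.9
rad tilt -0.0165 tan 0.0107 [ 495.2 -323.5   48.6] [-0.604  0.499  1.732  0.013  0.927 -0.752]
tilt [-0.008   0.018  -0.9998] a0 1.7107 p [ 495.2 -323.5   48.6] k 1
[[0.0, -0.001, 0.0026], 0.04]
```

```bash
python3 -m jog '[[-0.4,[0,-0.0005,0.0015],0],[-0.4,[0,0,0.001],0],[-0.4,[0,0,0],0],[0.1,[0,0,0],0],[0.2,[0,0,0],0],[0.5,[0,0,0],0],[0.5,[0,0,0],0],[0.5,[0,0,0],0],[0.5,[0,0,0],0]]' 35
python3 -m jog '[[0.5,[0,0,-0.006],0],[0.5,[0,0,-0.01],0],[0.5,[0,0,-0.012],0],[0.5,[0,0,-0.012],0],[0.5,[0,0,-0.012],0],[0.5,[0,0,-0.012],0],[0.5,[0,0,-0.006],0],[0.5,[0,0,0],0],[0.5,[0,0,0],0]]'
python3 t.py
python3 - <<'E'
from h import *
rows([592,108,130],1.7064,n=1)
E
```

```text
clock: 53.35
tool_pos: [495.2, -323.9, 46.9]
ee_rot: [-2.05, -2.359, -0.013]
ft_force: [-0.7, 0.4, -1.0]
width: 31.6
clock: 54.25
tool_pos: [494.9, -324.6, 122.6]
ee_rot: [-2.049, -2.358, -0.013]
ft_force: [0.7, -0.7, -4.7]
width: 31.1
rad tilt -0.0164 tan 0.0106 [ 494.9 -324.6  122.6] [-0.606  0.423  1.646  0.011  1.089 -0.751]
tilt [-0.0079  0.0178 -0.9998] a0 1.7108 p [ 494.9 -324.6  122.6] k 1
[[0.4148, 0.1565, -0.0074], 0.25]
```

```bash
python3 -m jog '[[0.5,[0.01,0.004,-0.001],0],[0.5,[0.02,0.008,-0.001],0],[0.5,[0.025,0.0095,-0.001],0],[0.5,[0.025,0.0095,-0.001],0],[0.5,[0.025,0.0095,0],0],[0.5,[0.025,0.0095,0],0],[0.5,[0.025,0.0095,0],0],[0.5,[0.025,0.0095,0],0],[0.5,[0.025,0.0095,0],0],[0.5,[0.025,0.0095,0],0],[0.5,[0.025,0.0095,0],0],[0.5,[0.02,0.008,0],0]]' 
python3 -m jog '[[0.5,[0.02,0.008,0],0],[0.5,[0.02,0.008,0],0],[0.5,[0.015,0.006,0],0],[0.5,[0.008,0.003,0],0],[0.5,[0,0,0],0],[0.5,[0,0,0],0]]' 
python3 t.py
python3 - <<'E'
from h import *
rows([592,108,120],1.7064,n=1)
E
```

```text
clock: 55.45
tool_pos: [558.1, -19.5, 125.2]
ee_rot: [-2.043, -2.34, -0.008]
ft_force: [0.9, -0.2, -4.3]
width: 31.3
clock: 56.05
tool_pos: [571.8, 54.7, 123.8]
ee_rot: [-2.033, -2.342, -0.001]
ft_force: [0.2, -0.2, -4.3]
width: 31.3
rad tilt -0.0277 tan 0.0299 [571.8  54.7 123.8] [ 0.059  0.403  1.678  0.033  1.09  -0.098]
tilt [-0.0304  0.0271 -0.9992] a0 1.7114 p [571.8  54.7 123.8] k 1
[[0.0499, 0.0274, 0.0038], 0.28]
```

```bash
python3 -m jog '[[0.5,[0.006,0.004,0],0],[0.5,[0.012,0.007,0],0],[0.5,[0.012,0.007,0],0],[0.5,[0.012,0.005,0],0],[0.5,[0.003,0,0],0],[0.5,[0,0,0],0],[0.5,[0,0,0],0]]' >/dev/null;python3 t.py
python3 -m jog '[[0.5,[0,0,-0.05],0],[0.5,[0,0,0],0],[0.5,[0,0,0],0],[0.5,[0,0,0],0],[0.5,[0,0,0],0],[0.5,[0,0,0.05],0],[0.5,[0,0,0],0],[0.5,[0,0,0],0],[0.5,[0,0,0],0],[0.5,[0,0,0],0]]' 
python3 t.py
python3 - <<'E'
from h import *
rows([592,108,49],1.7064,n=1)
E
```

```text
rad tilt -0.0254 tan 0.0317 [589.9 105.1 124.5] [ 0.14   0.437  1.619  0.034  1.113 -0.014]
clock: 57.75
tool_pos: [588.7, 103.1, 124.9]
ee_rot: [-2.037, -2.337, 0.005]
ft_force: [0.8, 0.2, -3.6]
width: 30.9
rad tilt -0.0287 tan 0.0306 [588.7 103.1 124.9] [ 0.137  0.436  1.619  0.033  1.117 -0.014]
tilt [-0.0336  0.0252 -0.9991] a0 1.7073 p [588.7 103.1 124.9] k 1
[[0.0044, 0.004, 0.0759], 0.05]
```

```bash
for i in 1 2; do python3 -m jog '[[0.5,[0.001,0,-0.05],0],[0.5,[0,0,0],0],[0.5,[0,0,0],0],[0.5,[0,0,0],0],[0.5,[0,0,0],0],[0.5,[0.001,0,0.05],0],[0.5,[0,0,0],0],[0.5,[0,0,0],0],[0.5,[0,0,0],0],[0.5,[0,0,0],0]]' >/dev/null; python3 t.py; done
python3 - <<'E'
from h import *
rows([592,108,49],1.7064,n=1)
E
```

```text
rad tilt -0.0182 tan 0.0302 [592.2 105.4 130.1] [ 0.141  0.432  1.611  0.033  1.118 -0.011]
rad tilt -0.0078 tan 0.0298 [595.7 107.6 135.2] [ 0.143  0.428  1.604  0.033  1.119 -0.008]
tilt [-0.013   0.0279 -0.9995] a0 1.7074 p [595.7 107.6 135.2] k 1
[[0.0009, -0.0036, 0.0862], 0.06]
```

```bash
python3 -m jog '[[0.5,[0,-0.001,0.004],0],[0.5,[-0.001,-0.001,0.008],0],[0.5,[0,0,0.01],0],[0.5,[0,0,0.01],0],[0.5,[0,0,0.01],0],[0.5,[0,0,0.01],0],[0.5,[0,0,0.006],0],[0.5,[0,0,0.002],0],[0.5,[0,0,0],0],[0.5,[0,0,0],0],[0.5,[0,0,0],0]]' 
python3 t.py
python3 - <<'E'
from h import *
rows([592,108,49],1.7064,n=1)
E
```

```text
clock: 60.85
tool_pos: [594.9, 108.2, 72.2]
ee_rot: [-2.048, -2.349, -0.025]
ft_force: [-0.6, -0.1, -4.6]
width: 31.2
rad tilt -0.0035 tan 0.0296 [594.9 108.2  72.2] [ 0.145  0.485  1.686  0.036  0.976 -0.012]
tilt [-0.0087  0.0285 -0.9996] a0 1.7074 p [594.9 108.2  72.2] k 1
[[0.0002, -0.0029, 0.0232], 0.06]
```

```bash
python3 -m jog '[[0.5,[-0.0005,-0.0015,0.004],0],[0.5,[0,-0.0015,0.005],0],[0.5,[0,0,0.004],0],[0.5,[0,0,0.003],0],[0.5,[0,0,0.001],0],[0.5,[0,0,0],0],[0.5,[0,0,0],0]]'
python3 -m jog '[[0.5,[0,0,0.0015],0],[0.5,[0,0,0.001],0],[0.5,[0,0,0.0005],0]]'
```

```text
clock: 61.55
tool_pos: [592.1, 107.8, 54.5]
ee_rot: [-2.049, -2.35, -0.027]
ft_force: [-0.3, 0.8, -3.7]
width: 30.9
clock: 61.85
tool_pos: [592.4, 108.0, 51.7]
ee_rot: [-2.049, -2.35, -0.028]
ft_force: [-0.2, 0.9, -4.3]
width: 30.9
```

```bash
python3 -m jog '[[0.5,[0,0,0.001],0],[0.5,[0,0,0.001],0],[0.5,[0,0,0.0007],0]]'; python3 -m jog '[[0.5,[0,0,0.001],0],[0.5,[0,0,0.0008],0]]'; python3 -m jog '[[0.5,[0,0,0.001],0],[0.5,[0,0,0.001],0]]'
```

```text
clock: 62.15
tool_pos: [592.5, 108.1, 49.0]
ee_rot: [-2.049, -2.35, -0.028]
ft_force: [-1.3, 0.8, 0.7]
width: 31.0
clock: 62.35
tool_pos: [592.6, 108.2, 48.9]
ee_rot: [-2.049, -2.35, -0.029]
ft_force: [-2.3, 0.0, 2.6]
width: 31.4
clock: 62.55
tool_pos: [592.6, 108.3, 48.9]
ee_rot: [-2.049, -2.351, -0.03]
ft_force: [-3.4, 0.3, 5.7]
width: 31.5
```

```bash
python3 -m jog '[[0.25,[0,0,0],0],[0.1,[0,0,0],0],[-0.2,[0,0,0],0],[-0.4,[0,0,0],0],[-0.4,[0,0,-0.005],0],[-0.4,[0,0,-0.012],0],[-0.4,[0,0,-0.014],0],[-0.4,[0,0,-0.014],0],[-0.4,[0,0,-0.014],0],[-0.4,[0,0,-0.014],0],[-0.4,[0,0,-0.014],0],[-0.4,[0,0,0],0]]'
python3 -m jog '[[-0.4,[-0.012,-0.004,-0.02],0],[-0.4,[-0.025,-0.02,-0.025],0],[-0.4,[-0.025,-0.03,-0.025],0],[-0.4,[-0.025,-0.03,-0.015],0],[-0.4,[-0.02,-0.03,0],0],[-0.4,[-0.01,-0.02,0],0],[-0.4,[0,0,0],0],[-0.4,[0,0,0],0]]'
python3 - <<'E'
from h import *
im,d=camera("top"); W=cloud("top",d)
hi=(W[...,2]>86)&(W[...,2]<112)&(W[...,0]>530)&(W[...,0]<640)&(W[...,1]>60)&(W[...,1]<340)
n,l,st,ce=cv2.connectedComponentsWithStats(hi.astype(np.uint8))
for i in range(1,n):
    if st[i][4]>8: X=W[l==i]; print("tip",st[i],np.round(np.median(X,0),1))
o=np.vstack([cv2.resize(im[135:215,100:270],None,fx=3.5,fy=3.5,interpolation=cv2.INTER_CUBIC),cv2.resize(im[150:250,300:470],None,fx=3.5,fy=3.5,interpolation=cv2.INTER_CUBIC)[:310]])
cv2.imwrite("pics/top9.png",o)
im,d=camera("scene"); cv2.imwrite("pics/sc9.png",cv2.resize(im[140:320,80:480],None,fx=2,fy=2,interpolation=cv2.INTER_CUBIC))
E
```

```text
clock: 63.75
tool_pos: [596.2, 105.9, 145.6]
ee_rot: [-2.054, -2.356, -0.043]
ft_force: [0.2, -0.8, 0.5]
width: 63.9
clock: 64.55
tool_pos: [474.8, -35.1, 228.5]
ee_rot: [-2.054, -2.359, -0.043]
ft_force: [-0.2, 0.3, -0.4]
width: 63.8
tip [184 154  14  15 174] [582.1 172.2  98.2]
tip [219 154   8   8  48] [590.2 108.2  98.5]
tip [154 159  12  13  72] [575.1 233.7  98.5]
tip [121 163  16  15 129] [564.1 297.6  98.1]
```

View pics/top9.png

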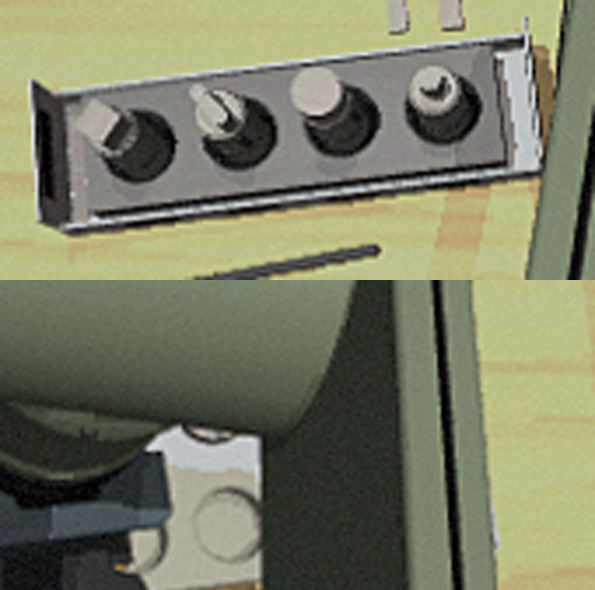

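View pics/sc9.png

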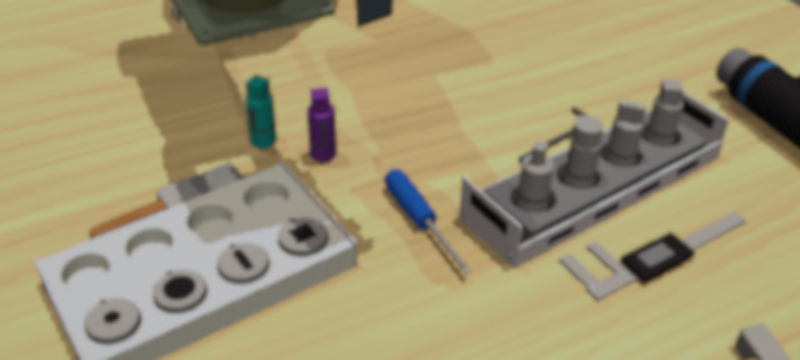

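Top view: the punches stand in the carrier, square at crop (105,125), slot (220,110), large (318,92) and round (432,90). All tips are at about 98 mm, which is 12 + 86 mm. Scene view: all four dies are in the rack and its front pockets are empty.

```bash
python3 -c "
from plant import *
print(sign_off())"
```

```text
the job is handed in; nothing more can be done
None
```

All four punches are in the carrier, and I handed the job in at about 65 s of the 125 s allowed. From the robot's left they stand square, slot, large, round, the same order as in the rack.

**Seating:** Each punch was lowered in steps of about 1 mm. Contact came within 0.2 mm of the height expected for a full seat, with no more than about 6 N of upward push on the tool before release.

**Last checks:** The top camera put all four tips at 98.1–98.5 mm, against 98 mm for a fully seated punch. They were within about 2 mm of their pocket centres, and all stood upright with the tip up. The scene picture shows the four dies still in the rack and its front pockets empty. The turquoise and purple look-alikes were left alone, and the gripper is clear of everything.

**What did not go cleanly:**
- **Tool tilt:** The tool drifted off vertical during the moves, up to about 3.5° while it carried the slot punch. I brought it back to under 2° before each set-down.
- **Rack view:** The arm hid most of the rack in the final top picture, so the check on the dies rests on the scene camera alone.

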